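# Find and seat the rocking burner cap

### The job

The hob has been cleaned and one of its four burner caps was put back off its seat. Find it by pressing down with a fingertip near the rims of the caps, on one side and another, until one rocks under the finger; then push that cap sideways with the fingertip until it drops home, so that all four lie level and fully down on their burners. Do not lift any cap, and leave the other things where they are.

Things in the scene. Friction and masses are not known exactly. Their poses are not given: they have to be found in the camera images.
- hob: counter-top gas hob: fixed steel box 440 mm deep (x) by 520 mm wide (y), flat deck 80 mm above the counter with a 6 mm rim round its edge, four black tap knobs on the face towards the robot. Origin at the centre of its underside, on the counter; x points away from the robot, y to the left. Four identical burners stand on the deck, 160 mm apart in depth, 210 mm in width, without pan supports.
- burner_near_right (a point): centre of the nearer right burner (seen from the robot) in the plane of its flat top, 106 mm above the counter, where a seated cap's origin belongs. All four burners: an aluminium crown 88 mm in diameter, its top 26 mm above the deck, with a round recess 70 mm wide and 8 mm deep inside a flat ring 9 mm wide
- burner_near_left (a point): centre of the nearer left burner, likewise in the plane of its flat top. On any burner: A seated cap lies level with its spigot in the recess and has up to 2 mm of sideways play.
- burner_far_right (a point): centre of the farther right burner, likewise in the plane of its flat top. On any burner: A cap off its seat is shifted 5 to 9 mm sideways and tilts about 0.1 rad, its high side towards the shift. Pressed on that side 30 to 35 mm from its centre it rocks: with 3 to 8 N the rim there dips 2 mm, the opposite rim rises 5 mm, and it falls back when let go.
- burner_far_left (a point): centre of the farther left burner, likewise in the plane of its flat top. On any burner: A cap off its seat that is pushed on the edge of its disc towards the burner's centre (1 to 5 N) slides along and drops in by itself.
- cap_a: one of four identical loose burner caps, on any of the burners: black cast-iron disc 88 mm wide, 9 mm thick, 0.3 to 0.5 kg, with a round spigot under it 66 mm wide and 5 mm deep. Origin on its axis, in the underside of the disc, which rests on the crown; its top is 9 mm higher.
- cap_b: one of four identical loose burner caps, on any of the burners: black cast-iron disc 88 mm wide, 9 mm thick, 0.3 to 0.5 kg, with a round spigot under it 66 mm wide and 5 mm deep. Origin on its axis, in the underside of the disc, which rests on the crown; its top is 9 mm higher.
- cap_c: one of four identical loose burner caps, on any of the burners: black cast-iron disc 88 mm wide, 9 mm thick, 0.3 to 0.5 kg, with a round spigot under it 66 mm wide and 5 mm deep. Origin on its axis, in the underside of the disc, which rests on the crown; its top is 9 mm higher.
- cap_d: one of four identical loose burner caps, on any of the burners: black cast-iron disc 88 mm wide, 9 mm thick, 0.3 to 0.5 kg, with a round spigot under it 66 mm wide and 5 mm deep. Origin on its axis, in the underside of the disc, which rests on the crown; its top is 9 mm higher.
- salt_pot: squat lidded steel salt pot standing on the hob between the burners, 51 mm wide, 43 mm tall; origin at the centre of its foot. Not part of the job.
- wire_brush: small flat brass-wire cleaning brush, wooden handle, 150 x 26 x 18 mm, lying across the near edge of the hob's deck; origin at its middle, on its underside. Not part of the job.
- gas_lighter: long-nosed gas lighter lying on the counter to the right, 205 x 22 x 18 mm; origin under the root of its nozzle. Not part of the job.
- saucepan: small steel saucepan on the counter to the right, 160 mm wide, 75 mm tall with a 150 mm straight handle; origin at the centre of its bottom. Not part of the job.
- oil_bottle: green glass bottle standing on the counter to the left, 64 mm wide, 190 mm tall; origin at the centre of its foot. Not part of the job.
- spatula: spatula, 260 mm long, lying on the counter to the right; origin at its middle. Not part of the job.
- mug: white mug standing on the counter to the left, 80 mm wide, 90 mm tall; origin at the centre of its foot. Not part of the job.
There are look-alikes about, which are no part of the job. Leave any orange or purple look-alike of the cap_a alone.

How it is judged:
By the outcome, as a careful person would: the job done as asked, in the order asked, and still so for the second after the job is handed in, with the robot touching nothing.
It also fails if it takes over 67 s, if anything falls off the work surface, if the arm or the gripper's body presses on something with over 40 N, if the wrist force passes 120 N, or if a joint passes its speed limit or range.

### The arm

A 6-joint arm with a two-finger parallel gripper is mounted at the origin on the work surface. World frame = base frame: x ahead of the robot, y to its left, z up, the work surface at z = 0. Lengths are in mm, angles in rad, forces in N, time in s.
With the tool pointing down it reaches from about 275 to 775 mm from the base axis. Payload 14.6 kg.
Tool frame: the origin (TCP) lies at the very end of the fingers, on their centre line; the grasp point (between the pads) lies 19 mm behind it (ctrl.grasp_offset is the z of the grasp point in the tool frame, in mm); z points along the fingers, y is the line along which they close (so a half turn about z gives the same grasp; the last joint's range is limited). The gripper opens to 85 mm and grips with 20 to 120 N. Pads are 22 mm wide; open, the fingers measure 114 mm over their backs; the gripper's body (76 mm by 85 mm) begins 54 mm behind the grasp point. The pads swing forward as they close: fully open they stand 13 mm farther back than shut.
Start: joints at [1.05, 0.263, -0.048, 1.259, 0, 1.415], TCP at [187.795, 490.266, 231.278] pointing down, gripper open.
Joint ranges: [-2.65, 2.65], [-0.89, 1.7], [-1.18, 1.37], [-2.13, 2.11], [-1.35, 1.29], [-3.14, 3.14]. Speed limits (rad/s): [1.89, 1.89, 2.57, 2.79, 3.14, 3.14].

### API

Orientations are given as a unit quaternion [x, y, z, w].
In Python, from rig import ctrl gives the robot as it stands.
- The arm moves only by the tool jog_arm, never from a script. Its argument "motion" is a list of rows, each a list of 5 numbers: the shift along the world's x, y, z normalised to -1 to 1, where 1 is 0.8 m, then the turn about the world's z normalised to -1 to 1, where 1 is 90 degrees, then the gripper's target within -1 to 1 (shut at 1, half-way at 0, fully open at -1). In form: [[dx, dy, dz, yaw, hand], ...]. A call has 1 to 20 rows; each row shifts and turns the commanded pose from where the row before left it; what a row does not reach is not made up. A row lasts 1/12 s, in which the tool goes at most 41.7 mm and 7.16 degrees, less where a joint would pass 70% of its speed; a pose out of reach is approached as far as the arm can. A call with a number of a shift or a turn outside -1 to 1 is refused whole. A call with a gripper value outside its range is refused whole. The fingers move at their own pace and stop on an object; "force" is the grip in N (left out, the last holds). Time passes only in rows, so rows that do not move let the fingers close. It gives the time, the measured TCP pose, the force, the opening and the grip force at its end, in the units of the state.
- ctrl.get_obs(): the state, without advancing time (a new reading comes with each control period).
- ctrl.read_camera(name): name is "scene" or "side" or "wrist"; returns the picture (384x512x3 uint8, red, green, blue); there is no depth.
- ctrl.camera_params(name): a dict with "intrinsics" (3x3 intrinsics, pixels), "k1" (the pictures are not rectified: a ray, as slopes to the right and down, at radius r is drawn at 1 + k1 r^2 times it, then the intrinsics apply), "rvec" (rotation vector, rad) and "tvec" (3), from world to camera coordinates, as OpenCV has them. Camera axes: x right, y down, z forward; pixel columns grow to the right and rows downward; lengths in mm; the calibration is good to about 2 mm. A picture is of the moment at which its call begins: read the wrist's pose just before it. camera_params takes no time and is no camera call; for the wrist camera it gives the pose at the moment of the call.
- ctrl.finish_job(): hands the job in; it is judged then, once.
The state is a dict: "time_s": time; "joint_pos": joint angles; "joint_velocities": joint speeds; "effort": joint torques, N m; "eef_pos": TCP position; "orientation": TCP orientation; "force": force on the tool from outside, world axes, zero at the start; "moment": the same for the moment, N m; "opening": finger opening in mm; "grip_force": force on a finger pad.
Only numpy, scipy, OpenCV 4.12 (cv2) and the standard library are available. Lean on these libraries where they do the work, as an engineer would, in place of code of your own. Each camera call takes 0.05 s, during which the arm holds its last target. There are 200 camera calls.

## Working session

There is one attempt and no reset: what is moved stays moved. The work goes in short steps, Python scripts to look and compute and a tool call to move; the robot and the scene stay as the last step left them, time stands still between calls to the robot, and variables do not carry over. Pictures are saved under pics/ and viewed, at most 10 in all, crops included, and the job is handed in when it is done.

Besides the shell and the picture viewer there is one more tool, called after ">>>" as name(argument=value, ...) on one line, values as JSON. jog_arm: Moves the arm, as the interface text tells. Its arguments: {"type":"object","properties":{"motion":{"type":"array","items":{"type":"array","items":{"type":"number"}}},"force":{"type":"number"}},"required":["motion"]}

```bash
mkdir -p pics; cat > h.py <<'E'
import numpy as np, cv2
from rig import ctrl
def cam(n):
    p=ctrl.camera_params(n); K=np.array(p["intrinsics"],float); R=cv2.Rodrigues(np.array(p["rvec"],float))[0]; t=np.array(p["tvec"],float).ravel()
    return K,float(p["k1"]),R,t
def proj(n,P,c=None):
    K,k,R,t=c or cam(n); q=np.atleast_2d(P)@R.T+t; s=q[:,:2]/q[:,2:]; s=s*(1+k*(s**2).sum(1,keepdims=True))
    return s@K[:2,:2].T+K[:2,2]
def unproj(n,uv,z,c=None):
    K,k,R,t=c or cam(n); d=(np.atleast_2d(uv)-K[:2,2])@np.linalg.inv(K[:2,:2]).T; s=d.copy()
    for _ in range(20): s=d/(1+k*(s**2).sum(1,keepdims=True))
    r=np.c_[s,np.ones(len(s))]@R; o=-R.T@t
    return o+r*((z-o[2])/r[:,2:])
def snap(n,f):
    im=ctrl.read_camera(n)[:,:,::-1].copy(); cv2.imwrite(f,im); return im
E
python3 - <<'E'
from h import *
a=snap("scene","pics/s0.png");b=snap("side","pics/d0.png")
print(ctrl.get_obs())
for n in("scene","side","wrist"):
    K,k,R,t=cam(n);print(n,K[0,0],k,-R.T@t,R[2])
cv2.imwrite("pics/s0b.png",cv2.resize(a,(800,600),interpolation=cv2.INTER_CUBIC));cv2.imwrite("pics/d0b.png",cv2.resize(b,(800,600),interpolation=cv2.INTER_CUBIC))
E
```

```text
{'time_s': 0.1, 'joint_pos': array([ 1.04966282e+00,  2.63504444e-01, -4.88104070e-02,  1.25941119e+00,
        3.85230588e-05,  1.41551568e+00]), 'joint_velocities': array([-1.07993175e-04, -1.39594659e-03,  6.20216078e-04,  6.06718461e-04,
        3.41495415e-05, -9.77662228e-04]), 'effort': array([ 2.41542897e-03, -6.38574600e+01,  3.85063899e+01,  1.00218033e-02,
       -1.46484631e-04, -1.04369420e-05]), 'eef_pos': array([187.69163395, 490.06923365, 230.8811164 ]), 'orientation': array([ 1.81907940e-01,  9.83315455e-01, -4.32133684e-04, -1.72408638e-04]), 'force': array([0.75860417, 0.33197969, 0.3340763 ]), 'moment': array([-0.00424949,  0.06585415, -0.01710122]), 'grip_force': 0.0, 'opening': 85.49588701113863}
scene 366.4689973339436 -0.09268586225192994 [1044.90712531  694.32433352 1005.24986603] [-0.44097449 -0.54478173 -0.71327019]
side 477.891231849274 -0.056414427958827264 [ -17.04284385 1297.47124837 1054.11039488] [ 0.3116024  -0.75902054 -0.57165704]
wrist 316.84881573939475 -0.08482738183125536 [112.2133709  519.06667945 372.3292566 ] [ 0.29387001 -0.11329998 -0.9491067 ]
```

View pics/s0b.png

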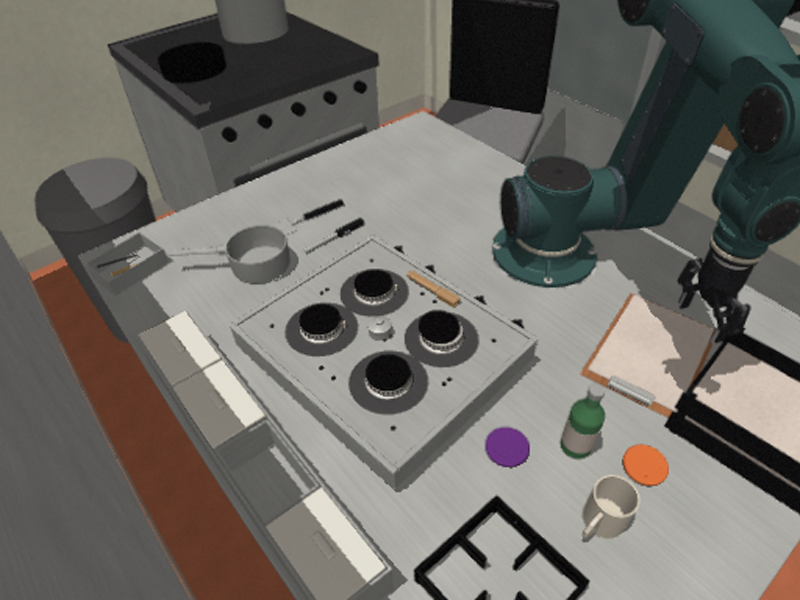

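View pics/d0b.png

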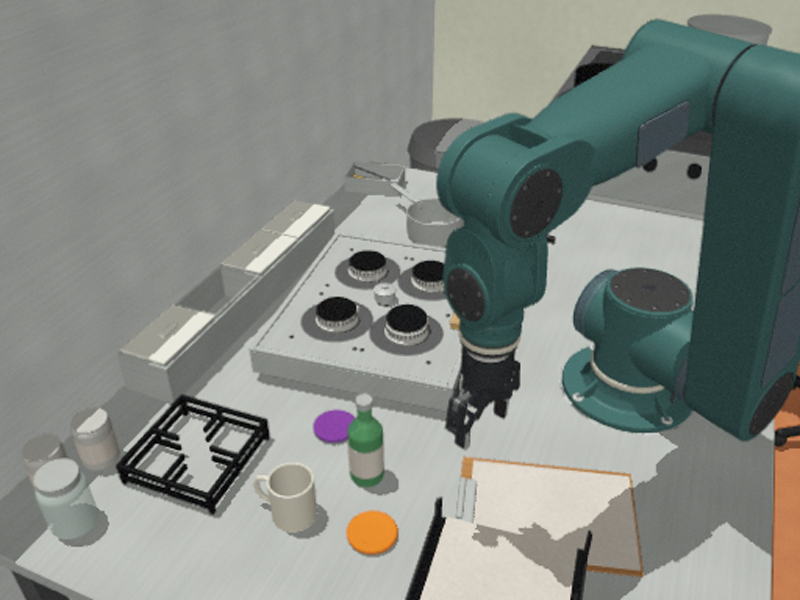

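The scene picture shows black caps on all four burners at (375,285), (321,322), (441,331) and (388,374) in 800-wide pixels. The orange disc (646,465) and the purple disc (507,446) are the look-alikes on the counter, so I leave them alone. Next I fit the hob pose from its corners and compare the caps with the seated outline.

```bash
python3 - <<'E'
from h import *
from scipy.optimize import least_squares
s=.64
print(unproj("scene",np.array([[235,326],[398,476],[537,343],[373,238]])*s,86).round(1))
print(unproj("scene",np.array([[375,285],[321,322],[441,331],[388,374]])*s,115).round(1))
print(unproj("side",np.array([[368,261],[337,309],[408,319],[430,272]])*s,115).round(1))
for n,f in(("scene","s0"),("side","d0")):
    im=cv2.imread(f"pics/{f}.png"); 
    c=[(150,170,310,275),(185,150,310,240)][n=="side"]
    x0,y0,x1,y1=c; cr=im[y0:y1,x0:x1]; k=800//(x1-x0)
    cv2.imwrite(f"pics/{f}c.png",cv2.resize(cr,None,fx=k,fy=k,interpolation=cv2.INTER_CUBIC)); print(c,k)
    g=(im.max(2)<32).astype(np.uint8); m=np.zeros_like(g); m[y0:y1,x0:x1]=g[y0:y1,x0:x1]
    N,_,st,ce=cv2.connectedComponentsWithStats(m)
    for i in range(1,N):
        if st[i,4]>100: print(n,st[i],ce[i].round(1),unproj(n,ce[i],115).round(1))
E
```

```text
[[ 800.7 -213.1   86. ]
 [ 751.9  299.8   86. ]
 [ 330.6  250.5   86. ]
 [ 379.8 -260.1   86. ]]
[[501.1 -90.8 115. ]
 [659.7 -74.  115. ]
 [481.5 111.3 115. ]
 [637.2 128.7 115. ]]
[[646.5 -79.2 115. ]
 [624.9 127.8 115. ]
 [468.4 102.  115. ]
 [492.  -91.  115. ]]
(150, 170, 310, 275) 5
scene [227 173  24  17 323] [238.5 180.9] [[ 500.6 -100.5  115. ]]
scene [192 195  26  19 390] [204.2 203.9] [[657.3 -85.1 115. ]]
scene [268 200  26  20 413] [280.5 209. ] [[477.4  98.4 115. ]]
scene [234 227  29  23 517] [247.8 238. ] [[635.  123.5 115. ]]
(185, 150, 310, 240) 6
side [224 161  22  12 206] [235.  166.4] [[650.  -82.5 115. ]]
side [265 167  19  13 200] [274.3 173. ] [[497.8 -96.4 115. ]]
side [203 190  25  15 274] [215.1 197.3] [[628.1 126.2 115. ]]
side [248 195  25  17 310] [259.8 203.2] [[474.4  98.9 115. ]]
```

View pics/s0c.png

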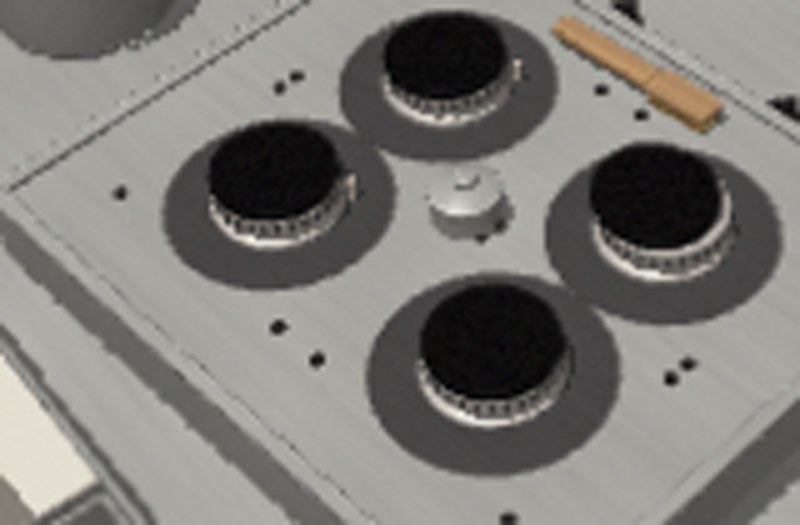

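The wrongly seated cap is probably the near-left one, at (658,195) in this crop. Bare ring shows on its right and lower side, and its centre is about 12 mm from the grid of the other three, towards -y. I'll close the fingers and move above it to look from near.

>>> jog_arm(motion=[[0.0257,-0.0371,0,0.0735,1],[0.0257,-0.0371,0,0.0735,1],[0.0257,-0.0371,0,0.0735,1],[0.0257,-0.0371,0,0.0735,1],[0.0257,-0.0371,0,0,1],[0.0257,-0.0371,0,0,1],[0.0257,-0.0371,0,0,1],[0.0257,-0.0371,0,0,1],[0.0257,-0.0371,0,0,1],[0.0257,-0.0371,0,0,1],[0.0257,-0.0371,0,0,1],[0.0257,-0.0371,0,0,1],[0.0257,-0.0371,0,0,1],[0.0257,-0.0371,0,0,1],[0,0,0,0,1],[0,0,0,0,1]], force=60)

```text
time_s: 1.43
eef_pos: [474.5, 75.9, 230.7]
orientation: [-0.042, 0.999, 0.0, -0.001]
force: [-0.5, 1.3, -0.3]
opening: -0.2
grip_force: 0.0
```

```bash
python3 - <<'E'
from h import *
o=ctrl.get_obs();print(o["time_s"],o["eef_pos"],o["orientation"],o["opening"],o["force"])
c=cam("wrist");im=snap("wrist","pics/w1.png");np.save("w1c.npy",np.array(c,dtype=object),allow_pickle=True)
print(proj("wrist",o["eef_pos"],c), -c[2].T@c[3],c[2][2])
cv2.imwrite("pics/w1b.png",cv2.resize(im,(800,600),interpolation=cv2.INTER_CUBIC))
E
```

```text
1.4333 [474.53412305  75.94411404 230.7460244 ] [-4.15209806e-02  9.99137498e-01  3.13663640e-05 -5.17430550e-04] -0.23552191277516635 [-0.52423141  1.25911263 -0.25871977]
[[255.68962568 247.37582534]] [394.06642642  69.03947722 372.27078022] [ 0.31316344  0.02675964 -0.94932217]
```

View pics/w1b.png

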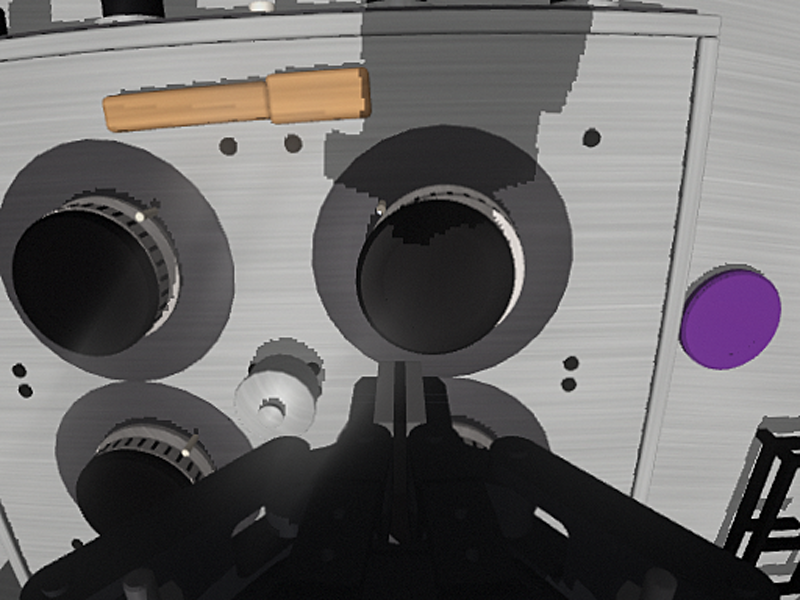

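The wrist picture (right is +y, up is -x) shows the near-left cap, centred at (437,276), well left of its burner. The bare ring shows bright on its right at (515,250). The fingertip is at (400,386), about 15 mm wide. I'll fit circles to the base plate and the cap.

```bash
python3 - <<'E'
from h import *
from scipy.optimize import least_squares
c=tuple(np.load("w1c.npy",allow_pickle=True))
def fit(uv,z):
    P=unproj("wrist",np.array(uv)*.64,z,c)[:,:2]
    r=least_squares(lambda q:np.hypot(*(P-q[:2]).T)-q[2],[*P.mean(0),50]);return r.x.round(1),r.fun.round(1)
print("NLplate",fit([(312,250),(573,250),(443,125),(352,340),(541,345),(560,195),(378,365),(340,173)],81))
print("NRplate",fit([(234,265),(100,139),(222,210),(190,360),(30,350),(180,163),(130,380)],81))
for z in(115,118,120):print("NLcap",z,fit([(357,275),(516,270),(370,320),(437,354),(495,330),(508,235),(400,345),(385,220)],z))
print("NRcap",fit([(13,275),(95,355),(158,280),(140,240),(30,325),(145,330),(45,222)],115))
print("ring", fit([(524,255),(505,215),(450,185),(480,192),(519,285)],106))
E
```

```text
NLplate (array([472.6, 103.9,  80.7]), array([ 0.6, -1.9,  0.3, -3.1,  3.9, -1.6,  0.1,  1.8]))
NRplate (array([ 491.7, -110.3,   84. ]), array([ 1.2, -5.7,  4.3, -3.1,  4.7,  1.8, -3.2]))
NLcap 115 (array([473.5,  96.9,  44. ]), array([ 0.1, -1. , -0. ,  0.3,  0.3,  0.8, -0.3, -0.1]))
NLcap 118 (array([472.5,  96.6,  43.5]), array([ 0.1, -1. , -0. ,  0.3,  0.3,  0.8, -0.3, -0.1]))
NLcap 120 (array([471.9,  96.4,  43.1]), array([ 0.1, -1. , -0. ,  0.3,  0.3,  0.8, -0.3, -0.1]))
NRcap (array([ 493.6, -102.1,   43.9]), array([ 0.1, -1.1,  1.1,  2.6,  2.8, -2.4, -3.1]))
ring (array([468.6,  98.9,  46.1]), array([ 0.7, -0.8, -0.1,  0.5, -0.3]))
```

>>> jog_arm(motion=[[0,-0.00375,-0.03,0,1],[0,-0.00375,-0.03,0,1],[0,-0.00375,-0.03,0,1],[0,-0.00375,-0.03,0,1],[0,0,0,0,1],[0,0,0,0,1]])

```text
time_s: 1.98
eef_pos: [472.9, 66.2, 135.3]
orientation: [-0.044, 0.999, 0.0, -0.001]
force: [-0.1, 0.4, 0.9]
opening: 0.2
grip_force: 0.0
```

>>> jog_arm(motion=[[0,0,-0.0025,0,1],[0,0,-0.0025,0,1],[0,0,-0.0025,0,1],[0,0,-0.0025,0,1],[0,0,-0.00125,0,1],[0,0,-0.00125,0,1],[0,0,0,0,1]])

```text
time_s: 2.57
eef_pos: [473.9, 65.3, 125.2]
orientation: [-0.043, 0.999, 0.0, -0.0]
force: [0.2, -0.6, 0.1]
opening: 0.0
grip_force: 0.0
```

>>> jog_arm(motion=[[0,0,-0.00125,0,1],[0,0,-0.00125,0,1],[0,0,-0.00125,0,1],[0,0,0,0,1]])

```text
time_s: 2.9
eef_pos: [473.9, 65.3, 122.1]
orientation: [-0.043, 0.999, 0.0, -0.0]
force: [-0.5, 0.2, -0.0]
opening: 0.2
grip_force: 0.0
```

>>> jog_arm(motion=[[0,0,-0.00125,0,1],[0,0,0,0,1]])

```text
time_s: 3.07
eef_pos: [474.1, 65.2, 121.3]
orientation: [-0.043, 0.999, -0.0, 0.0]
force: [-0.9, -1.1, 2.3]
opening: -0.1
grip_force: 1.5
```

>>> jog_arm(motion=[[0,0,-0.00125,0,1],[0,0,0,0,1]])

```text
time_s: 3.23
eef_pos: [474.3, 65.0, 120.4]
orientation: [-0.043, 0.999, -0.0, 0.0]
force: [-0.5, -2.4, 5.4]
opening: 0.3
grip_force: 2.4
```

Contact came at 121.5, which is 6.5 mm above a seated cap's top (115), so this side is high. One more step, then I check that it dips without much more force.

>>> jog_arm(motion=[[0,0,-0.00125,0,1],[0,0,0,0,1]])

```text
time_s: 3.4
eef_pos: [474.4, 64.7, 120.0]
orientation: [-0.043, 0.999, -0.001, 0.001]
force: [-2.4, -5.8, 12.7]
opening: -0.0
grip_force: 6.2
```

>>> jog_arm(motion=[[0,0,-0.00125,0,1],[0,0,0,0,1],[0,0,0,0,1]])

```text
time_s: 3.65
eef_pos: [474.4, 64.7, 119.8]
orientation: [-0.043, 0.999, -0.001, 0.001]
force: [-8.5, -6.8, 28.3]
opening: 0.3
grip_force: 14.8
```

```bash
python3 - <<'E'
from h import *
o=ctrl.get_obs();print(o["time_s"],o["eef_pos"],o["force"])
im=snap("wrist","pics/w2.png");d=snap("side","pics/d2.png")
a=cv2.resize(im[60:340,120:480],(500,389),interpolation=cv2.INTER_CUBIC)
p=cv2.imread("pics/d0.png")
b=[cv2.resize(q[180:235,225:300],(300,220),interpolation=cv2.INTER_CUBIC) for q in(p,d)]
o=np.zeros((440,800,3),np.uint8);o[:389,:500]=a;o[:220,500:]=b[0];o[220:,500:]=b[1];cv2.imwrite("pics/w2b.png",o)
E
```

```text
3.65 [474.44361366  64.65733977 119.84123111] [-8.45793718 -6.76007302 28.34685445]
```

View pics/w2b.png

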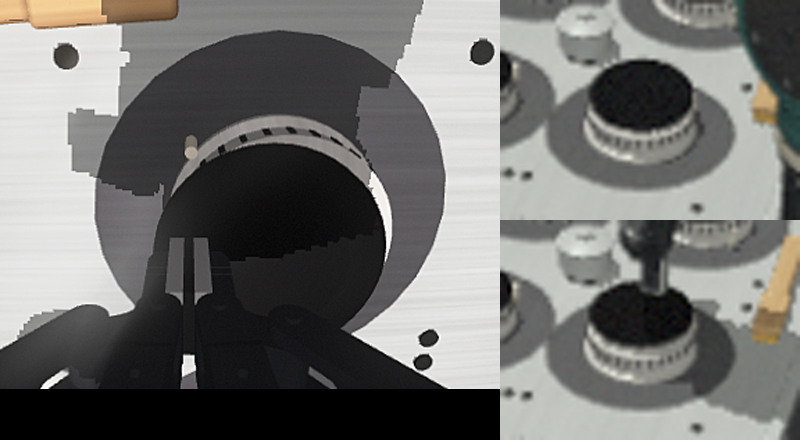

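The rim dipped about 2 mm at around 5 N and then hit a hard stop. In the lower right inset the opposite (+y) rim stands up off the crown at (640,350). So the near-left cap is the one off its seat, with its high side at -y. I'll let go and move round to the -y edge.

>>> jog_arm(motion=[[0,0,0.005,0,1],[0,0,0.01,0,1],[0,0,0.015,0,1],[0,-0.015,0,0,1],[0,-0.015,0,0,1],[0,-0.015,0,0,1],[0,0,0,0,1],[0,0,0,0,1]])

```text
time_s: 4.42
eef_pos: [474.0, 29.3, 142.4]
orientation: [-0.042, 0.999, 0.0, 0.0]
force: [-0.4, 0.8, 1.2]
opening: -0.4
grip_force: 0.0
```

```bash
python3 - <<'E'
from h import *
o=ctrl.get_obs();print(o["time_s"],o["eef_pos"],o["force"])
c=cam("wrist");im=snap("wrist","pics/w3.png");np.save("w3c.npy",np.array(c,dtype=object),allow_pickle=True)
ov=cv2.resize(im,(800,600),interpolation=cv2.INTER_CUBIC)
t=np.linspace(0,2*np.pi,200)
for cx,cy,z,r,col in((473,97,118,44,(0,0,255)),(473,105,106,44,(0,255,0))):
    p=proj("wrist",np.c_[cx+r*np.cos(t),cy+r*np.sin(t),0*t+z],c)/.64
    cv2.polylines(ov,[p.round().astype(np.int32)],True,col,1)
cv2.imwrite("pics/w3b.png",ov)
E
```

```text
4.4167 [474.02497051  29.25238144 142.44145903] [-0.36557033  0.82084971  1.24240289]
```

View pics/w3b.png

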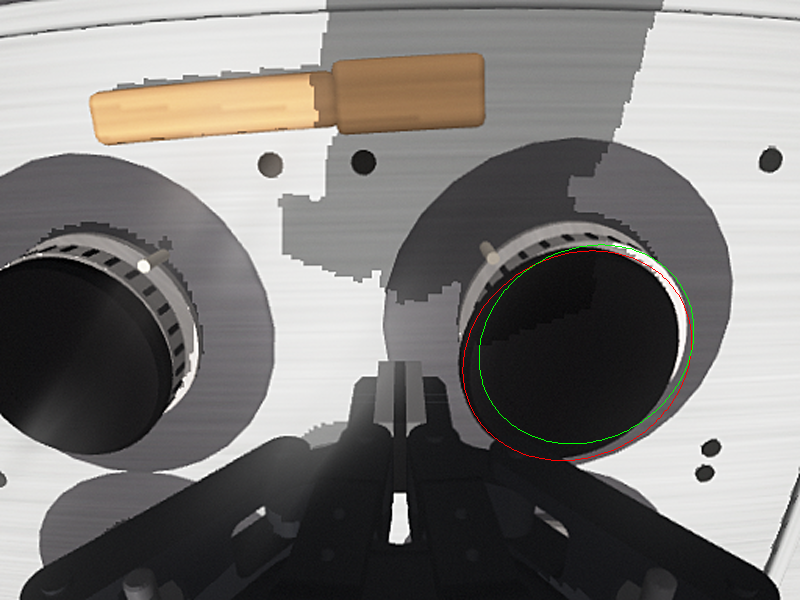

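The overlays fit: cap in red at (473,97), crown in green at (473,105). Now I go down to z=110 beside the cap and push towards +y.

>>> jog_arm(motion=[[-0.00125,0,-0.015,0,1],[0,0,-0.015,0,1],[0,0,-0.01,0,1],[0,0.005,0,0,1],[0,0.005,0,0,1],[0,0.0025,0,0,1],[0,0,0,0,1],[0,0,0,0,1]])

```text
time_s: 5.13
eef_pos: [473.3, 39.6, 110.8]
orientation: [-0.043, 0.999, -0.0, 0.0]
force: [-0.2, -0.6, -0.3]
opening: -0.3
grip_force: 0.0
```

>>> jog_arm(motion=[[0,0.00125,0,0,1],[0,0.00125,0,0,1],[0,0.00125,0,0,1],[0,0,0,0,1]])

```text
time_s: 5.47
eef_pos: [473.0, 42.4, 110.3]
orientation: [-0.043, 0.999, -0.0, 0.0]
force: [0.1, -1.6, -0.3]
opening: -0.1
grip_force: 0.7
```

>>> jog_arm(motion=[[0,0.00125,0,0,1],[0,0.00125,0,0,1],[0,0.00125,0,0,1],[0,0,0,0,1]])

```text
time_s: 5.8
eef_pos: [472.9, 45.7, 110.3]
orientation: [-0.043, 0.999, 0.0, -0.0]
force: [0.3, -0.2, -0.6]
opening: 0.1
grip_force: 0.0
```

>>> jog_arm(motion=[[0,0.00125,0,0,1],[0,0.00125,0,0,1],[0,0,0,0,1]])

```text
time_s: 6.05
eef_pos: [473.0, 47.6, 110.3]
orientation: [-0.043, 0.999, 0.0, -0.0]
force: [0.1, -0.1, 0.2]
opening: -0.0
grip_force: 0.0
```

>>> jog_arm(motion=[[0,0.00125,0,0,1],[0,0.00125,0,0,1],[0,0,0,0,1]])

```text
time_s: 6.3
eef_pos: [473.0, 49.5, 110.3]
orientation: [-0.043, 0.999, 0.0, 0.0]
force: [0.1, -0.1, 0.7]
opening: 0.0
grip_force: 0.0
```

>>> jog_arm(motion=[[0,0.00125,0,0,1],[0,0.00125,0,0,1],[0,0,0,0,1]])

```text
time_s: 6.55
eef_pos: [473.0, 51.3, 110.3]
orientation: [-0.043, 0.999, -0.0, 0.0]
force: [-0.1, -1.7, -0.2]
opening: 0.2
grip_force: 0.9
```

>>> jog_arm(motion=[[0,0.00125,0,0,1],[0,0.00125,0,0,1],[0,0,0,0,1]])

```text
time_s: 6.8
eef_pos: [473.0, 53.3, 110.3]
orientation: [-0.043, 0.999, -0.0, -0.0]
force: [0.4, -3.6, -0.1]
opening: -0.1
grip_force: 1.7
```

>>> jog_arm(motion=[[0,0.00125,0,0,1],[0,0,0,0,1]])

```text
time_s: 6.97
eef_pos: [472.9, 53.6, 110.3]
orientation: [-0.043, 0.999, -0.001, -0.0]
force: [-1.1, -9.3, -0.2]
opening: -0.1
grip_force: 4.5
```

```bash
python3 - <<'E'
from h import *
o=ctrl.get_obs();print(o["time_s"],o["eef_pos"],o["force"])
im=snap("wrist","pics/w4.png");d=snap("side","pics/d4.png");s=snap("scene","pics/s4.png")
o=np.zeros((600,800,3),np.uint8)
o[:389,:500]=cv2.resize(im[60:340,120:480],(500,389),interpolation=cv2.INTER_CUBIC)
o[:300,500:]=cv2.resize(d[180:235,230:285],(300,300),interpolation=cv2.INTER_CUBIC)
o[300:,500:]=cv2.resize(s[190:240,255:305],(300,300),interpolation=cv2.INTER_CUBIC)
cv2.imwrite("pics/w4b.png",o)
E
```

```text
6.9667 [472.86221076  53.62509156 110.27036359] [-1.08463702 -9.27086205 -0.15732907]
```

View pics/w4b.png

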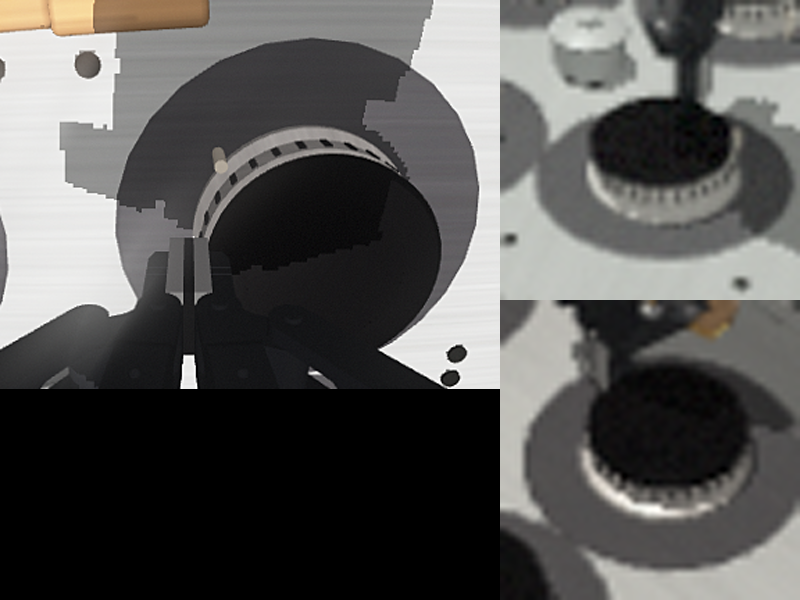

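The force jumped to 9 N at y=53.6, where the recess stops the cap, and it looks level. I'll back off and press both sides to confirm it is seated.

>>> jog_arm(motion=[[0,-0.005,0,0,1],[0,-0.015,0,0,1],[0,0,0.015,0,1],[0,0,0.015,0,1],[0,0.015,0,0,1],[0,0.015,0,0,1],[0,0.015,0,0,1],[0,0,-0.01,0,1],[0,0,-0.0075,0,1],[0,0,0,0,1],[0,0,0,0,1]])

```text
time_s: 8.03
eef_pos: [472.6, 73.9, 119.7]
orientation: [-0.043, 0.999, 0.0, -0.001]
force: [0.1, -0.0, 0.4]
opening: 0.1
grip_force: 0.0
```

>>> jog_arm(motion=[[0,0,-0.00125,0,1],[0,0,-0.00125,0,1],[0,0,-0.00125,0,1],[0,0,0,0,1]])

```text
time_s: 8.37
eef_pos: [473.0, 74.2, 117.2]
orientation: [-0.043, 0.999, 0.0, -0.0]
force: [1.0, -0.6, 1.1]
opening: -0.0
grip_force: 0.0
```

>>> jog_arm(motion=[[0,0,-0.00125,0,1],[0,0,-0.00125,0,1],[0,0,0,0,1]])

```text
time_s: 8.62
eef_pos: [472.9, 74.3, 115.2]
orientation: [-0.043, 0.999, 0.0, -0.0]
force: [-0.3, -1.1, -0.3]
opening: -0.1
grip_force: 0.0
```

>>> jog_arm(motion=[[0,0,-0.00125,0,1],[0,0,0,0,1]])

```text
time_s: 8.78
eef_pos: [473.0, 74.4, 115.0]
orientation: [-0.043, 0.999, -0.0, 0.0]
force: [-3.7, -0.5, 13.1]
opening: -0.2
grip_force: 6.6
```

>>> jog_arm(motion=[[0,0,0.01,0,1],[0,0.02,0.005,0,1],[0,0.02,0,0,1],[0,0.02,0,0,1],[0,0.02,0,0,1],[0,0,-0.0075,0,1],[0,0,0,0,1],[0,0,-0.0025,0,1],[0,0,-0.0025,0,1],[0,0,0,0,1]])

```text
time_s: 9.62
eef_pos: [472.9, 137.7, 116.0]
orientation: [-0.043, 0.999, -0.0, -0.0]
force: [-0.6, 0.6, -0.4]
opening: -0.2
grip_force: 0.0
```

>>> jog_arm(motion=[[0,0,-0.00125,0,1],[0,0,-0.00125,0,1],[0,0,0,0,1]])

```text
time_s: 9.87
eef_pos: [473.1, 137.9, 115.0]
orientation: [-0.043, 0.999, -0.0, 0.0]
force: [-3.9, -1.9, 12.5]
opening: -0.0
grip_force: 5.9
```

Both sides stop hard at z=115.0, so the cap is level and fully down. I'll retract and take a last look.

>>> jog_arm(motion=[[0,0,0.02,0,1],[0,0,0.04,0,1],[0,0,0.04,0,1],[0,0.04,0.02,0,1],[0,0.04,0,0,1],[0,0.04,0,0,1],[0,0.04,0,0,1],[0,0.04,0,0,1],[0,0,0,0,1],[0,0,0,0,1]])

```text
time_s: 10.7
eef_pos: [472.8, 299.4, 209.9]
orientation: [-0.044, 0.999, -0.0, -0.0]
force: [-0.3, -1.4, 0.5]
opening: 0.3
grip_force: 0.0
```

```bash
python3 - <<'E'
from h import *
s=snap("scene","pics/s5.png")
cv2.imwrite("pics/s5b.png",cv2.resize(s[150:290,140:330],(760,560),interpolation=cv2.INTER_CUBIC))
E
```

```text
(no output)
```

View pics/s5b.png

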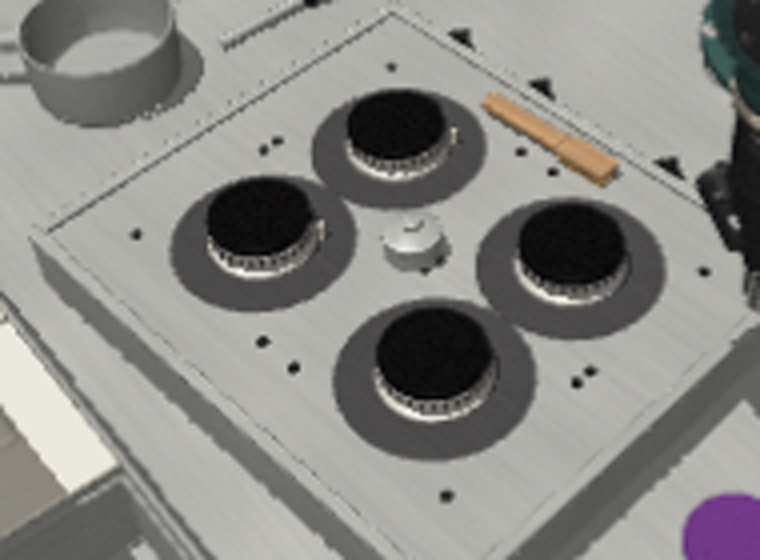

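All four caps now sit alike and centred, at (397,123), (261,215), (572,242) and (436,352) in this crop. The pot and brush have not moved.

```bash
python3 -c "
from rig import ctrl
print(ctrl.finish_job())"
```

```text
the job is handed in; nothing more can be done
None
```

The near-left cap was the one off its seat: it rocked when pressed, I pushed it home towards +y, and it now stops hard at 115 mm on both sides; the other three were checked only in the pictures, where they look level, and the job is handed in.

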